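# Go/no-go check of a centrifuge adapter sleeve

### The job

Take the purple sleeve that stands on the yellow mat and slide it onto the slanting gauge pin as far as it will go, to find out whether it goes fully home on the collar. Then pull it off and leave it standing upright in the green tray if it went fully home, or in the red tray if it stopped short. Leave the sleeve on the grey mat and everything else where it is.

Things in the scene. Friction and masses are not known exactly. Their poses are not given: they have to be found in the camera images.
- sleeve_a: Purple plastic sleeve, an upright tube 110 mm long, 44 mm outside, 34 mm bore, open at both ends, 80 g. Origin: centre of its lower end; z up along the tube. sleeve_a and sleeve_b look alike; one stands on the yellow mat, one on the grey. One of them has its bore choked to 17 mm from 40 to 70 mm along it: the pin stops there, the sleeve 40 mm short of the collar.
- sleeve_b: Purple plastic sleeve, an upright tube 110 mm long, 44 mm outside, 34 mm bore, open at both ends, 80 g. Origin: centre of its lower end; z up along the tube. sleeve_a and sleeve_b look alike; one stands on the yellow mat, one on the grey. One of them has its bore choked to 17 mm from 40 to 70 mm along it: the pin stops there, the sleeve 40 mm short of the collar.
- gauge_pin: Bright steel pin, 28 mm diameter, 80 mm long, last 9 mm tapering to a flat 21 mm tip. Origin: where the pin rises from the centre of the collar's upper face, 85 mm above the table (a fitting sleeve's end comes to rest there). z runs along the pin to its tip and leans 30 degrees from vertical, roughly towards the robot; y is level.
- gauge: Fixed stand of the pin: aluminium base 150 x 100 x 16 mm, slanting dark column with a collar 50 mm in diameter and 12 mm thick under the pin. Origin: on the table, 20 mm nearer the robot than the pin's foot; its yaw varies, the pin leans to its -x.
- intake: Yellow square mat 100 x 100 mm, 6 mm thick, fixed, with the sleeve to be tested standing near its middle. Origin: centre of its underside on the table.
- waiting: Grey square mat, same size, fixed, with the sleeve that waits its turn (not to be touched). Origin: centre of its underside.
- green_tray: Green open tray for sleeves that fit, fixed, 190 (its x) x 110 (its y) x 26 mm high, walls and floor 4 mm thick. Origin: centre of its underside; its x points roughly away from the robot. An earlier sleeve stands in its far half (about x = +45 mm); the near half (about x = -45 mm) is free.
- red_tray: Red open tray for sleeves that do not fit; size, axes and arrangement as the green tray.
- passed_sleeve: Purple sleeve, 44 mm diameter and 110 mm high, already standing in the far half of the green tray. Origin: centre of its lower end.
- failed_sleeve: Purple sleeve, 44 mm diameter and 110 mm high, already standing in the far half of the red tray. Origin: centre of its lower end.
- wash_bottle: Bystander: white bottle with a red label, 66 mm diameter, 170 mm high, behind the gauge. Origin: centre of its underside.
- beaker: Bystander: glass beaker, 72 mm rim diameter, 90 mm high, behind the gauge. Origin: centre of its underside.
- label_block: Bystander: white block of paper labels, 75 x 75 x 25 mm, at the right near the robot. Origin: centre of its underside.
- marker: Bystander: white marker pen with a blue cap, 130 mm long, 14 mm thick, lying at the left near the robot. Origin: middle of its underside.
Mind the look-alikes: they are no part of the job. What is shaped like the sleeve_b but blue or orange is not meant.

How it is judged:
By the outcome, as a careful person would: the job done as asked, in the order asked, and still so for the second after the job is handed in, with the robot touching nothing.
It also fails if it takes over 45 s, if anything falls off the work surface, if the arm or the gripper's body presses on something with over 40 N, if the wrist force passes 120 N, or if a joint passes its speed limit or range.

### The arm

A 7-joint arm with a two-finger parallel gripper is mounted at the origin on the work surface. World frame = base frame: x ahead of the robot, y to its left, z up, the work surface at z = 0. Lengths are in m, angles in rad, forces in N, time in s.
With the tool pointing down it reaches from about 0.425 to 0.925 m from the base axis. Payload 6.8 kg.
Tool frame: the origin (TCP) lies on the centre line of the jaws, within the pads' length; the fingertips stand 14 mm ahead of it and the grasp point (between the pads) lies 5 mm behind it (r.tips_ahead is the distance from the TCP to the fingertips, in m); z points along the fingers, y is the line along which they close (so a half turn about z gives the same grasp; the last joint's range is limited). The gripper opens to 85 mm and grips with 20 to 120 N. Pads are 22 mm wide; open, the fingers measure 114 mm over their backs; the gripper's body (76 mm by 85 mm) begins 54 mm behind the grasp point. The pads swing forward as they close: fully open they stand 13 mm farther back than shut.
Start: joints at [1.206, 0.477, 0.022, 1.555, -0.011, 1.109, -0.083], TCP at [0.171, -0.653, 0.245] pointing down, gripper open.
Joint ranges: [-2.96, 2.96], [-0.34, 2.1], [-1.41, 1.46], [0.24, 2.44], [-1.37, 4.51], [0.17, 1.92], [-2.96, 2.96]. Speed limits (rad/s): [2.39, 2.39, 3.14, 3.14, 3.14, 3.14, 3.14].

### API

Orientations are given as a rotation vector (axis times angle).
In Python, from bench import r, eyes gives the robot as it stands.
- The arm moves only by the tool step_arm, never from a script. Its argument "rows" is a list of rows, each a list of 6 numbers: the shift along the world's x, y, z in units of 60 cm (1.0 is 60 cm), then the turn, a rotation vector about the world's x, y, z in units of pi rad (1.0 is pi rad). In form: [[x, y, z, rx, ry, rz], ...]. A call has 1 to 5 rows; each row is the pose to reach, as a shift and turn from the pose commanded when the call began, turning the shorter way round; what a row does not reach only later rows make up. A row lasts 1/12 s, in which the tool goes at most 41.7 mm and 7.16 degrees, less where a joint would pass 70% of its speed; a pose out of reach is approached as far as the arm can. A call with a number of a shift or a turn outside -1 to 1 is refused whole. A call with a gripper value outside its range is refused whole. "jaw" is the closure, from 0 (fully open) to 1 (shut), set as the call begins (left out, the last holds). The fingers move at their own pace and stop on an object; "squeeze" is the grip in N (left out, the last holds). Time passes only in rows, so rows that repeat a pose let the fingers close. It gives the time, the measured TCP pose, the force, the opening and the grip force at its end, in the units of the state.
- r.get_obs(): the state, without advancing time (a new reading comes with each control period).
- eyes.grab_frame(name): name is "scene" or "top" or "wrist"; returns the picture (480x640x3 uint8, red, green, blue); there is no depth.
- eyes.camera_info(name): a dict with "mtx" (3x3 intrinsics, pixels), "extrinsics" (4x4, takes a point from camera to world coordinates); the wrist camera has in their place "tool_from_camera" (4x4, takes a point from camera to tool coordinates, whose origin is the TCP and whose axes are the flange's). Camera axes: x right, y down, z forward; pixel columns grow to the right and rows downward; lengths in m; the calibration is good to about 2 mm. A picture is of the moment at which its call begins: read the wrist's pose just before it. camera_info takes no time and is no camera call.
- r.hand_in(): hands the job in; it is judged then, once.
The state is a dict: "clock": time; "joints": joint angles; "qvel": joint speeds; "tau": joint torques, N m; "tcp_pos": TCP position; "orientation": TCP orientation; "contact_force": force on the tool from outside, world axes, zero at the start; "moment": the same for the moment, N m; "grip_width": finger opening in m; "gripper_force": force on a finger pad.
Only numpy, scipy, OpenCV 4.12 (cv2) and the standard library are available. Lean on these libraries where they do the work, as an engineer would, in place of code of your own. Each camera call takes 0.05 s, during which the arm holds its last target. There are 200 camera calls.

## Working session

There is one attempt and no reset: what is moved stays moved. The work goes in short steps, Python scripts to look and compute and a tool call to move; the robot and the scene stay as the last step left them, time stands still between calls to the robot, and variables do not carry over. Pictures are saved under pics/ and viewed, at most 10 in all, crops included, and the job is handed in when it is done.

Besides the shell and the picture viewer there is one more tool, called after ">>>" as name([rows], argument=value, ...), one row to a line, values as JSON. step_arm: Moves the arm, as the interface text tells. Shifts and turns lie within -1 to 1; 1 stands for 60 cm of shift or pi rad of turn. Its arguments: {"type":"object","properties":{"rows":{"type":"array"},"jaw":{"type":"number"},"squeeze":{"type":"number"}},"required":["rows"]}

```bash
mkdir -p pics; ls; python3 - <<'E'
from bench import r, eyes
import cv2,numpy as np
o=r.get_obs(); print({k:np.round(v,3).tolist() for k,v in o.items()}, r.tips_ahead)
for n in ("scene","top"):
    cv2.imwrite(f"pics/{n}0.png",eyes.grab_frame(n)[:,:,::-1])
for n in ("scene","top","wrist"):
    print(n,{k:np.round(v,4).tolist() for k,v in eyes.camera_info(n).items()})
E
```

```text
pics
{'clock': 0.0, 'joints': [1.206, 0.478, 0.022, 1.556, -0.012, 1.109, -0.083], 'qvel': [-0.001, 0.001, 0.0, 0.001, 0.0, 0.001, -0.001], 'tau': [-0.001, -59.645, 1.608, -28.12, 0.012, 0.009, 0.0], 'tcp_pos': [0.171, -0.652, 0.244], 'orientation': [-3.114, -0.402, 0.001], 'contact_force': [0.443, 0.321, -0.672], 'moment': [0.01, 0.055, -0.036], 'gripper_force': 0.0, 'grip_width': 0.085} 0.014
scene {'mtx': [[435.0826, 0.0, 322.9815], [0.0, 435.0826, 236.7943], [0.0, 0.0, 1.0]], 'extrinsics': [[-0.2434, 0.7797, -0.5769, 1.0426], [0.9698, 0.1862, -0.1575, 0.1001], [-0.0154, -0.5979, -0.8015, 0.772], [0.0, 0.0, 0.0, 1.0]]}
top {'mtx': [[456.6425, 0.0, 318.9456], [0.0, 456.6425, 238.9456], [0.0, 0.0, 1.0]], 'extrinsics': [[0.0195, -0.9859, 0.1665, 0.4097], [-0.999, -0.0258, -0.0356, -0.0034], [0.0394, -0.1656, -0.9854, 0.9759], [0.0, 0.0, 0.0, 1.0]]}
wrist {'mtx': [[394.1756, 0.0, 326.7618], [0.0, 394.1756, 235.9976], [0.0, 0.0, 1.0]], 'tool_from_camera': [[0.001, -0.9642, -0.2653, 0.0669], [1.0, 0.0008, 0.0008, 0.0018], [-0.0005, -0.2653, 0.9642, -0.1283], [0.0, 0.0, 0.0, 1.0]]}
```

View pics/top0.png

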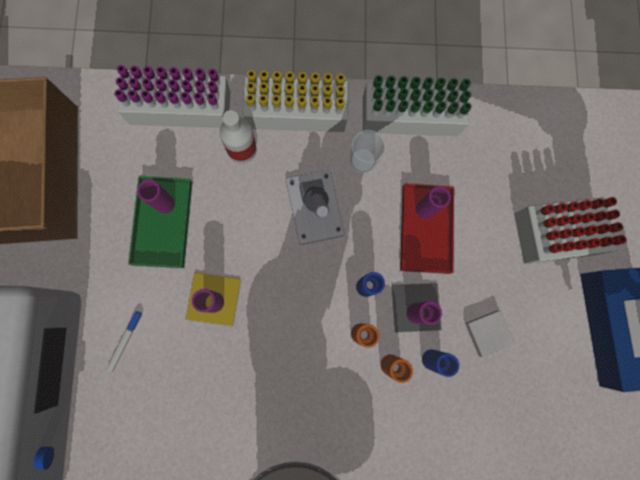

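View pics/scene0.png

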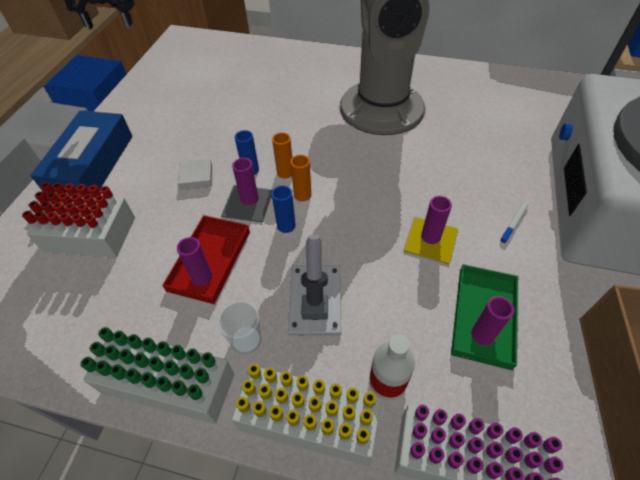

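The top view shows the intake sleeve rim near (207,300), the pin tip near (322,211), the green tray near (160,222) and the red tray near (428,228). The scene view agrees: intake sleeve rim at (438,205), pin tip at (314,240).

```bash
cat > h.py <<'E'
import numpy as np, cv2
from scipy.spatial.transform import Rotation as R
from bench import r, eyes
def cam(n):
    c=eyes.camera_info(n)
    if n=="wrist":
        o=r.get_obs(); T=np.eye(4); T[:3,:3]=R.from_rotvec(o["orientation"]).as_matrix(); T[:3,3]=o["tcp_pos"]
        return np.array(c["mtx"]), T@np.array(c["tool_from_camera"])
    return np.array(c["mtx"]), np.array(c["extrinsics"])
def grab(n,save=None):
    K,E=cam(n); im=eyes.grab_frame(n)
    if save: cv2.imwrite(f"pics/{save}.png",im[:,:,::-1])
    return im,K,E
def ray(p,K,E):
    p=np.atleast_2d(p).astype(float); d=np.c_[p,np.ones(len(p))]@np.linalg.inv(K).T@E[:3,:3].T
    return E[:3,3],d/np.linalg.norm(d,axis=1)[:,None]
def plane(p,K,E,z):
    c,d=ray(p,K,E); return (c+d*((z-c[2])/d[:,2])[:,None])[:,:2]
def proj(P,K,E):
    q=(np.atleast_2d(P)-E[:3,3])@E[:3,:3]@K.T; return q[:,:2]/q[:,2:]
def tri(obs):  # [(pix,K,E)] -> point, residual
    A=np.zeros((3,3)); b=np.zeros(3); L=[]
    for p,K,E in obs:
        c,d=ray(p,K,E); M=np.eye(3)-np.outer(d[0],d[0]); A+=M; b+=M@c; L.append((c,M))
    x=np.linalg.solve(A,b); return x,[np.linalg.norm(M@(x-c)) for c,M in L]
def blobs(im,lo,hi,amin=150):
    m=cv2.inRange(cv2.cvtColor(im,cv2.COLOR_RGB2HSV),lo,hi)
    cs,_=cv2.findContours(m,cv2.RETR_EXTERNAL,cv2.CHAIN_APPROX_NONE)
    return [c[:,0,:] for c in cs if cv2.contourArea(c)>amin]
PURPLE=((140,90,40),(165,255,255))
def rim(c,K,E,z,rad=.022):   # centre of top rim at height z from the outline of an upright tube
    X=plane(c,K,E,z); n=E[:2,3]; q=X.mean(0)
    for _ in range(5):
        d=(q-n)/np.linalg.norm(q-n); t=np.array([-d[1],d[0]]); s=X@d; far=s.max()
        l=(X@t)[s>far-.03]; q=d*(far-rad)+t*(l.max()+l.min())/2
    return q,np.ptp(l)
E
python3 - <<'E'
from h import *
for n in ("top","scene"):
    im,K,E=grab(n)
    for c in blobs(im,*PURPLE):
        q,w=rim(c,K,E,.116); print(n,"purple px",c.mean(0).round(),"rim@.116",q.round(4),"w",round(w,4))
    for nm,lo,hi,z in (("yellow",(20,120,80),(32,255,255),.006),("green",(50,100,30),(75,255,255),.026),("red",(0,150,60),(6,255,255),.026)):
        for c in blobs(im,lo,hi,1200):
            X=plane(c,K,E,z); (m,s,a)=cv2.minAreaRect((X*1000).astype(np.float32)); print(n,nm,c.mean(0).round(),np.round(m,1),np.round(s,1),round(a,1))
E
```

```text
top purple px [424. 313.] rim@.116 [ 0.4203 -0.2447] w 0.0428
top purple px [208. 301.] rim@.116 [0.4347 0.1766] w 0.0414
top purple px [433. 202.] rim@.116 [ 0.6461 -0.2688] w 0.043
top purple px [155. 196.] rim@.116 [0.6406 0.2947] w 0.0417
top purple px [212.  86.] rim@.116 [0.8757 0.186 ] w 0.0241
top purple px [199.  86.] rim@.116 [0.876  0.2115] w 0.0249
top purple px [186.  85.] rim@.116 [0.8756 0.2374] w 0.0257
top purple px [173.  85.] rim@.116 [0.8752 0.2639] w 0.029
top purple px [160.  84.] rim@.116 [0.8752 0.2891] w 0.0278
top purple px [147.  84.] rim@.116 [0.8747 0.3153] w 0.0311
top purple px [134.  83.] rim@.116 [0.8742 0.3411] w 0.0316
top purple px [121.  83.] rim@.116 [0.8743 0.3667] w 0.0309
top yellow [213. 299.] [440.8 180.7] [97.5 97.7] 83.2
top green [160. 219.] [599.8 295.7] [110.2 187.5] 88.8
top red [430. 232.] [ 601.3 -269.3] [108.6 188.3] 87.8
scene purple px [514. 474.] rim@.116 [0.8994 0.3054] w 0.0166
scene purple px [494. 470.] rim@.116 [0.9004 0.2801] w 0.0172
scene purple px [474. 465.] rim@.116 [0.9016 0.2546] w 0.0165
scene purple px [543. 462.] 
[... 557 characters left out ...]
m@.116 [0.8774 0.2304] w 0.0165
scene purple px [514. 435.] rim@.116 [0.85   0.3067] w 0.0168
scene purple px [438. 435.] rim@.116 [0.8783 0.2055] w 0.0163
scene purple px [495. 430.] rim@.116 [0.8506 0.2813] w 0.0163
scene purple px [476. 426.] rim@.116 [0.8511 0.256 ] w 0.0167
scene purple px [492. 320.] rim@.116 [0.6456 0.2942] w 0.0421
scene purple px [194. 261.] rim@.116 [ 0.6507 -0.2676] w 0.041
scene purple px [436. 219.] rim@.116 [0.4381 0.1775] w 0.0402
scene purple px [245. 181.] rim@.116 [ 0.4223 -0.2459] w 0.0408
scene green [486. 317.] [607.7 295.6] [110.8 198.2] 88.5
scene red [207. 263.] [ 609.6 -267.1] [116.6 196.9] 88.0
scene red [ 65. 204.] [ 550.2 -638.4] [120.1 178.8] 9.0
```

>>> step_arm([
  [0.16,0.27,0.035,0,0,-0.02],
  [0.16,0.27,0.035,0,0,-0.02],
  [0.16,0.27,0.035,0,0,-0.02],
  [0.16,0.27,0.035,0,0,-0.02],
  [0.16,0.27,0.035,0,0,-0.02],
])

```text
clock: 0.62
tcp_pos: [0.2705, -0.4866, 0.2667]
orientation: [-3.125, -0.311, -0.002]
contact_force: [0.2, 0.3, -0.1]
grip_width: 0.0856
gripper_force: 0.0
```

>>> step_arm([
  [0.16,0.27,0.035,0,0,-0.02],
  [0.16,0.27,0.035,0,0,-0.02],
  [0.16,0.27,0.035,0,0,-0.02],
  [0.16,0.27,0.035,0,0,-0.02],
  [0.16,0.27,0.035,0,0,-0.02],
])

```text
clock: 1.03
tcp_pos: [0.366, -0.3244, 0.288]
orientation: [-3.134, -0.214, -0.002]
contact_force: [-0.0, -1.5, 0.1]
grip_width: 0.0854
gripper_force: 0.0
```

>>> step_arm([
  [0.16,0.27,0.035,0,0,-0.02],
  [0.16,0.27,0.035,0,0,-0.02],
  [0.16,0.27,0.035,0,0,-0.02],
  [0.16,0.27,0.035,0,0,-0.02],
  [0.16,0.27,0.035,0,0,-0.02],
])

```text
clock: 1.45
tcp_pos: [0.4616, -0.162, 0.3091]
orientation: [-3.138, -0.115, -0.003]
contact_force: [-0.4, 0.4, -0.5]
grip_width: 0.0854
gripper_force: 0.0
```

>>> step_arm([
  [0.16,0.27,0.035,0,0,-0.02],
  [0.16,0.27,0.035,0,0,-0.02],
  [0.16,0.27,0.035,0,0,-0.02],
  [0.16,0.27,0.035,0,0,-0.02],
  [0.16,0.27,0.035,0,0,-0.02],
])

```text
clock: 1.87
tcp_pos: [0.557, 0.0005, 0.3299]
orientation: [-3.139, -0.016, -0.003]
contact_force: [0.4, 0.9, 0.5]
grip_width: 0.0855
gripper_force: 0.0
```

```bash
python3 - <<'E'
from h import *
im,K,E=grab("wrist","w1"); o=r.get_obs(); print(o["tcp_pos"],o["orientation"],o["joints"],o["clock"]); np.savez("w1.npz",im=im,K=K,E=E)
E
```

```text
[0.55822312 0.00376834 0.33016591] [-3.13712437 -0.02260022 -0.00442497] [ 0.23179341  0.24251961 -0.41785968  1.71097021  0.10036753  1.20641155
 -1.76708518] 1.9167
```

View pics/w1.png

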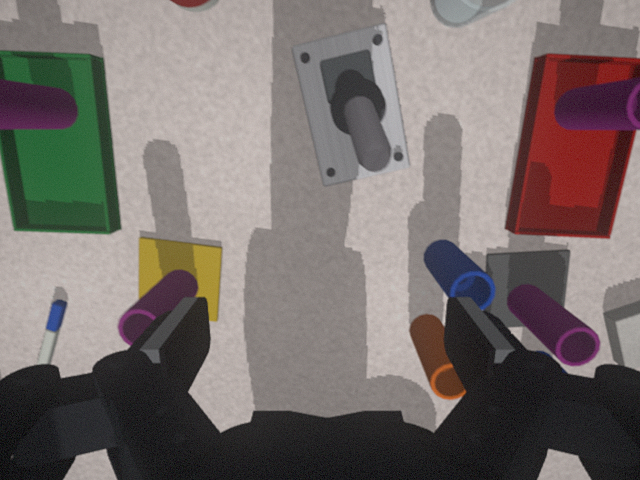

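Gauge base in the wrist view: bolts at (305,57), (377,39), (330,172), (398,156); pin tip end near (375,158), base yawed about +11°. I'll take two settled, closer views.

>>> step_arm([
  [0.1,0.03,-0.04,0,0,0],
  [0.1,0.03,-0.04,0,0,0],
  [0.1,0.03,-0.04,0,0,0],
  [0.1,0.03,-0.04,0,0,0],
  [0.1,0.03,-0.04,0,0,0],
])

```text
clock: 2.33
tcp_pos: [0.6149, 0.0126, 0.3051]
orientation: [3.141, 0.008, -0.002]
contact_force: [-0.2, -1.0, 0.7]
grip_width: 0.0856
gripper_force: 0.0
```

```bash
python3 - <<'E'
from h import *
im,K,E=grab("wrist"); im,K,E=grab("wrist","w2"); o=r.get_obs(); print(o["tcp_pos"],o["clock"]); np.savez("w2.npz",im=im,K=K,E=E)
E
```

```text
[0.6148837  0.01240211 0.3059402 ] 2.4333
```

>>> step_arm([
  [-0.05,-0.15,0,0,0,0],
  [-0.05,-0.15,0,0,0,0],
  [-0.05,-0.15,0,0,0,0],
  [-0.05,-0.15,0,0,0,0],
])

```text
clock: 2.77
tcp_pos: [0.5836, -0.0833, 0.3061]
orientation: [3.138, -0.005, 0.0]
contact_force: [-0.5, -0.5, 0.0]
grip_width: 0.0854
gripper_force: 0.0
```

```bash
python3 - <<'E'
from h import *
im,K,E=grab("wrist"); im,K,E=grab("wrist","w3"); o=r.get_obs(); print(o["tcp_pos"],o["clock"]); np.savez("w3.npz",im=im,K=K,E=E)
c=[np.load(f"w{i}.npz")["im"][0:330,130:530] for i in (2,3)]
cv2.imwrite("pics/pair.png",np.hstack(c)[:,:,::-1])
E
```

```text
[ 0.58492381 -0.07790298  0.30619181] 2.8667
```

View pics/pair.png

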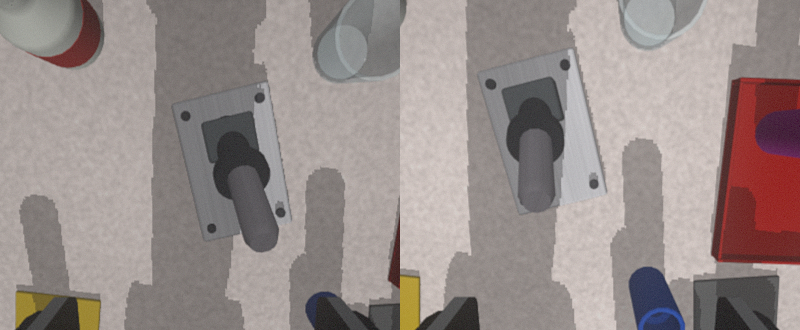

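In w2 (left, col +130) the bolts are at (315,116), (389,98), (341,228), (410,212) and the pin end is near (392,240); in w3 the bolts are at (221,84), (295,65), (324,184) and the pin end is near (267,205).

```bash
python3 - <<'E'
from h import *
seeds={2:[(315,116),(389,98),(341,228),(410,212)],3:[(221,84),(295,65),(324,184)]}
out=[]
for i in (2,3):
    z=np.load(f"w{i}.npz"); g=cv2.cvtColor(z["im"],cv2.COLOR_RGB2GRAY).astype(float); P=[]
    for u,v in seeds[i]:
        w=g[v-7:v+8,u-7:u+8]; t=(w.min()+np.median(w))/2; yy,xx=np.nonzero(w<t); P.append((u-7+xx.mean(),v-7+yy.mean()))
    X=plane(P,z["K"],z["E"],.016); print(i,np.round(P,1).tolist(),X.round(4).tolist(),"n")
    out.append((z,X))
X=out[0][1]; print("sides",[round(np.linalg.norm(X[a]-X[b]),4) for a,b in ((0,1),(2,3),(0,2),(1,3))], "c2",X.mean(0),"c3",(out[1][1][0]+out[1][1][2])/2)
ax=X[0]+X[1]-X[2]-X[3]; yaw=np.arctan2(ax[1],ax[0]); X3=out[1][1]; ay=X3[0]-X3[1]
print("yaw",np.degrees(yaw),"yaw3",np.degrees(np.arctan2(-ay[0],ay[1])))
c=(X.mean(0)+(X3[0]+X3[2])/2)/2; ex=np.array([np.cos(yaw),np.sin(yaw)])
tip=np.r_[c-.02*ex,.1543]; foot=np.r_[c+.02*ex,.085]; print("c",c,"tip",tip,"foot",foot)
ims=[]
for z,_ in out:
    im=z["im"].copy()
    a=np.r_[-np.sin(np.pi/6)*ex,np.cos(np.pi/6)]; e2=np.r_[-ex[1],ex[0],0]; e3=np.cross(a,e2); th=np.linspace(0,2*np.pi,120)
    print("tip px",proj(tip,z["K"],z["E"]).round(1),"foot",proj(foot,z["K"],z["E"]).round(1))
    p0=proj(tip,z["K"],z["E"])[0].astype(int)
    s=6; L=p0-[36,75]; cr=cv2.resize(im[L[1]:L[1]+100,L[0]:L[0]+66],None,fx=s,fy=s,interpolation=cv2.INTER_CUBIC)
    for q,rr,col in ((0.08,.0105,(255,255,0)),(.071,.014,(0,255,0)),(0,.025,(255,0,0))):
        C=foot+q*a+rr*(np.cos(th)[:,None]*e2+np.sin(th)[:,None]*e3)
        cv2.polylines(cr,[((proj(C,z["K"],z["E"])-L+.5)*s).astype(np.int32)],True,col,1)
    ims.append(cr)
cv2.imwrite("pics/ov.png",np.hstack(ims)[:,:,::-1])
E
```

```text
2 [[315.2, 115.5], [389.1, 97.3], [341.2, 228.0], [409.5, 212.4]] [[0.6939, 0.0223], [0.7118, -0.0518], [0.5764, -0.0058], [0.5942, -0.0795]] n
3 [[220.4, 83.7], [294.5, 64.4], [323.5, 183.3]] [[0.694, 0.0232], [0.7119, -0.0509], [0.5949, -0.0793]] n
sides [np.float64(0.0762), np.float64(0.0758), np.float64(0.1208), np.float64(0.1208)] c2 [ 0.64406088 -0.02869039] c3 [ 0.64445949 -0.02805545]
yaw 13.372910454801302 yaw3 13.58690995540124
c [ 0.64426018 -0.02837292] tip [ 0.62480248 -0.03299868  0.1543    ] foot [ 0.66371789 -0.02374716  0.085     ]
tip px [[386.7 210.3]] foot [[366.3 149.9]]
tip px [[256.5 167.4]] foot [[257.4 113.1]]
```

View pics/ov.png

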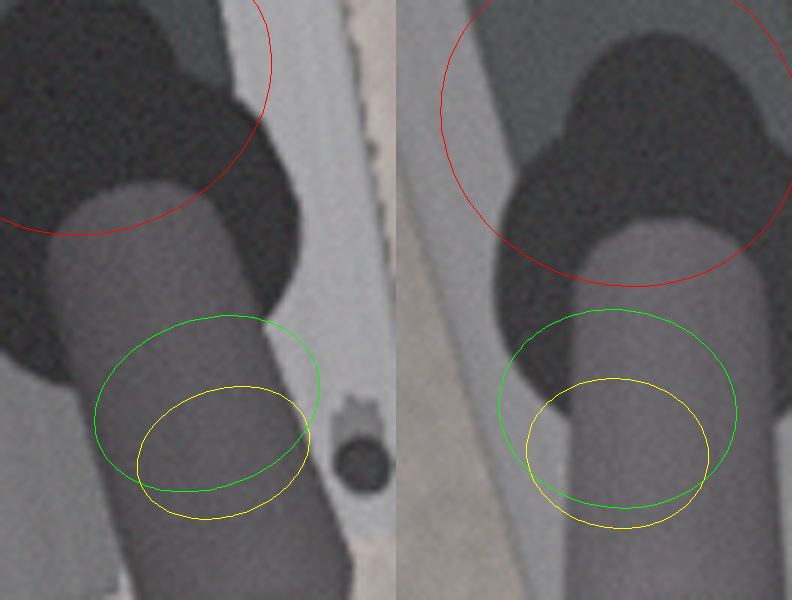

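The overlay predicted from the base bolts sits about 25–30 mm off the real pin along the gauge's x, so the base centre isn't the gauge origin. I'll measure the pin itself.

```bash
python3 - <<'E'
from h import *
ims=[]
for i,(u,v) in ((2,(335,125)),(3,(220,90))):
    im=np.load(f"w{i}.npz")["im"]; s=4.5; w,h=88,132
    cr=cv2.resize(im[v:v+h,u:u+w],None,fx=s,fy=s,interpolation=cv2.INTER_CUBIC); cr=cv2.convertScaleAbs(cr,alpha=1.6,beta=-20)
    for k in range(0,w,10): cv2.putText(cr,str(u+k),(int(k*s),8),0,.3,(255,0,0)); cv2.line(cr,(int((k+.5)*s),10),(int((k+.5)*s),16),(255,0,0),1)
    for k in range(0,h,10): cv2.putText(cr,str(v+k),(0,int((k+.5)*s)+3),0,.3,(255,255,0)); cv2.line(cr,(22,int((k+.5)*s)),(28,int((k+.5)*s)),(255,255,0),1)
    ims.append(cr)
cv2.imwrite("pics/pin.png",np.hstack(ims)[:,:,::-1])
E
```

```text
(no output)
```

View pics/pin.png

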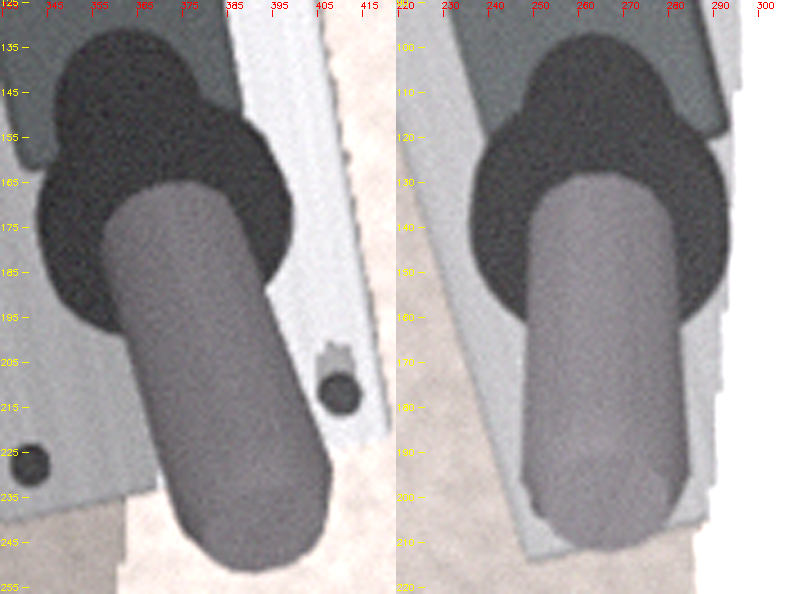

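Pin crop: in w2 the foot is near (372,176) and the flat tip centre near (390,241). In w3 the foot is near (265.5,140) and the tip near (267,201). Next I triangulate and check against the nominal heights.

```bash
python3 - <<'E'
from h import *
Z=[np.load(f"w{i}.npz") for i in (2,3)]
for n,P,z0 in (("foot",((372.2,176.5),(265.5,140)),.085),("tip",((390,241.5),(267,201)),.1543)):
    x,res=tri([(p,z["K"],z["E"]) for p,z in zip(P,Z)]); print(n,x.round(4),np.round(res,4),[plane(p,z["K"],z["E"],z0).round(4).tolist() for p,z in zip(P,Z)])
    for c in ("top","scene"):
        K,E=cam(c); print(c,proj(x,K,E).round(1))
print([z["E"][:3,3].round(4) for z in Z])
E
```

```text
foot [ 0.6412 -0.0297  0.0856] [0.0004 0.0004] [[[0.6408, -0.0297]], [[0.6416, -0.0297]]]
top [[316.8 199. ]]
scene [[313.4 276.5]]
tip [ 0.5991 -0.038   0.1457] [0.0003 0.0003] [[[0.6013, -0.0365]], [[0.6009, -0.0394]]]
top [[322. 213.]]
scene [[313.9 238.4]]
[array([0.6822, 0.011 , 0.4339]), array([ 0.6516, -0.0818,  0.4346])]
```

The heights check out: foot z is 0.0856 against 0.085, and the tip fits the 40 mm offset at yaw 13.4°. The foot is at about (0.6415,-0.029). Next I go above the intake sleeve.

>>> step_arm([
  [-0.12,0.21,-0.02,0,0,0],
  [-0.12,0.21,-0.02,0,0,0],
  [-0.12,0.21,-0.02,0,0,0],
  [-0.12,0.21,-0.02,0,0,0],
])

```text
clock: 3.2
tcp_pos: [0.5105, 0.0555, 0.2936]
orientation: [-3.14, -0.02, 0.0]
contact_force: [0.3, 0.7, 0.6]
grip_width: 0.0853
gripper_force: 0.0
```

>>> step_arm([
  [-0.13,0.215,-0.07,0,0,0],
  [-0.13,0.215,-0.07,0,0,0],
  [-0.13,0.215,-0.07,0,0,0],
  [-0.13,0.215,-0.07,0,0,0],
  [-0.13,0.215,-0.07,0,0,0],
])

```text
clock: 3.62
tcp_pos: [0.4304, 0.185, 0.2507]
orientation: [-3.14, -0.027, 0.003]
contact_force: [-0.2, 0.1, -0.0]
grip_width: 0.0853
gripper_force: 0.0
```

```bash
python3 - <<'E'
from h import *
grab("wrist"); im,K,E=grab("wrist","w4"); o=r.get_obs(); print(o["tcp_pos"],o["orientation"],o["clock"],o["joints"].round(2))
for c in blobs(im,*PURPLE,400): 
    q,w=rim(c,K,E,.116); print(c.min(0),c.max(0),q.round(4),round(w,4), "nadir",E[:2,3].round(3))
E
```

```text
[0.43429618 0.18024585 0.25160002] [-3.14137811e+00 -1.69506854e-02 -5.55083401e-04] 3.7167 [-0.01  0.18 -0.57  1.99  0.11  1.01 -2.19]
[301 177] [362 254] [0.4365 0.1772] 0.0421 nadir [0.5   0.181]
```

View pics/w4.png

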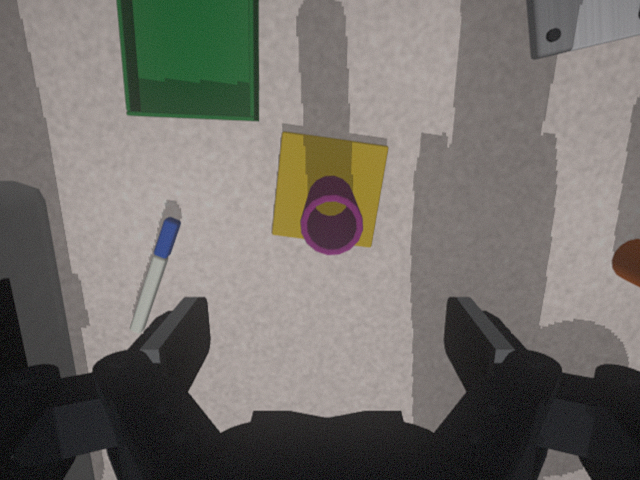

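The wrist view shows the sleeve rim ring centred near (331,224), standing on the yellow mat. It measures (0.4365,0.1772), which agrees with the other two cameras. Descending now.

>>> step_arm([
  [0.003,-0.001,-0.14,0,0,0],
  [0.003,-0.001,-0.14,0,0,0],
  [0.003,-0.001,-0.2,0,0,0],
  [0.003,-0.001,-0.25,0,0,0],
  [0.003,-0.001,-0.283,0,0,0],
])

```text
clock: 4.13
tcp_pos: [0.4368, 0.1761, 0.079]
orientation: [3.14, 0.006, -0.004]
contact_force: [-0.2, 0.3, 0.3]
grip_width: 0.0853
gripper_force: 0.0
```

>>> step_arm([
  [0,0,0,0,0,0],
  [0,0,0,0,0,0],
])

```text
clock: 4.3
tcp_pos: [0.4375, 0.177, 0.0814]
orientation: [3.141, 0.007, -0.002]
contact_force: [-0.2, -0.5, 0.4]
grip_width: 0.0853
gripper_force: 0.0
```

>>> step_arm([
  [0,0,0,0,0,0],
  [0,0,0,0,0,0],
  [0,0,0,0,0,0],
  [0,0,0,0,0,0],
  [0,0,0,0,0,0],
], jaw=1, squeeze=50)

```text
clock: 4.72
tcp_pos: [0.4385, 0.1781, 0.0831]
orientation: [-3.141, -0.008, -0.005]
contact_force: [0.1, 0.5, 7.8]
grip_width: 0.0434
gripper_force: 49.7
```

>>> step_arm([
  [0,0,0,0,0,0],
  [0,0,0,0,0,0],
  [0,0,0,0,0,0],
])

```text
clock: 4.97
tcp_pos: [0.4384, 0.1781, 0.0831]
orientation: [-3.141, -0.008, -0.005]
contact_force: [-0.7, -0.6, 7.2]
grip_width: 0.0433
gripper_force: 49.7
```

>>> step_arm([
  [0,0,0.03,0,0,0],
  [0,0,0.1,0,0,0],
  [0,0,0.17,0,0,0],
  [0,0,0.24,0,0,0],
  [0,0,0.3,0,0,0],
])

```text
clock: 5.38
tcp_pos: [0.437, 0.1777, 0.2647]
orientation: [-3.141, -0.009, -0.003]
contact_force: [1.2, -1.0, -1.6]
grip_width: 0.0436
gripper_force: 51.2
```

>>> step_arm([
  [0,0,0,0,0,0],
  [0,0,0,0,0,0],
])

```text
clock: 5.55
tcp_pos: [0.4385, 0.178, 0.2642]
orientation: [-3.14, -0.008, -0.009]
contact_force: [0.0, -1.5, -2.3]
grip_width: 0.0434
gripper_force: 51.2
```

```bash
python3 - <<'E'
from h import *
im,K,E=grab("wrist","w5"); o=r.get_obs(); print(o["tcp_pos"],o["orientation"],o["clock"],o["contact_force"])
p=o["tcp_pos"]; zt=p[2]+.033
for c in blobs(im,*PURPLE,100): print(c.min(0),c.max(0),len(c))
# expected rim outline of a tube on the tool axis
th=np.linspace(0,6.28,60); C=np.c_[p[0]+.022*np.cos(th),p[1]+.022*np.sin(th),0*th+zt]; q=proj(C,K,E); print("exp rim",q.min(0),q.max(0),q.mean(0))
im=im.copy(); cv2.polylines(im,[q.astype(np.int32)],True,(0,255,0),1); cv2.imwrite("pics/w5o.png",im[180:480,120:520,::-1].repeat(2,0).repeat(2,1))
E
```

```text
[0.43733269 0.1773327  0.26224804] [3.14147652 0.00803941 0.00337492] 5.6 [-0.09480654  0.51987685 -2.45097458]
[251 225] [404 417] 721
exp rim [244.69183089 305.81444414] [399.84137325 441.41751533] [322.26279118 374.25226411]
```

View pics/w5o.png

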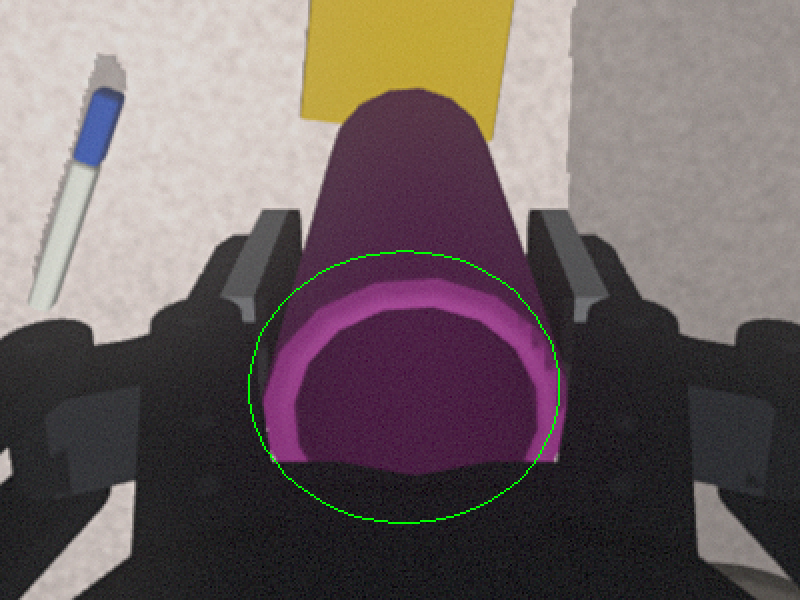

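The wrist view shows the sleeve held between the pads, with its rim near px (327,~375). Its far upper edge is about 14 px lower than expected, so the sleeve sits a few mm toward tool -x. I'll quantify the offset and the tilt.

```bash
python3 - <<'E'
from h import *
from scipy.optimize import least_squares
im=cv2.cvtColor(cv2.imread("pics/w5.png"),cv2.COLOR_BGR2RGB)
o=r.get_obs(); K,E=cam("wrist"); p=o["tcp_pos"]; Rt=R.from_rotvec(o["orientation"])
hsv=cv2.cvtColor(im,cv2.COLOR_RGB2HSV); V=hsv[...,2]
pur=cv2.inRange(hsv,*PURPLE)
m=((pur>0)&(V>105)).astype(np.uint8)
out=[]; inn=[]
for u in range(258,400,4):
    col=np.nonzero(m[300:400,u])[0]
    if len(col)>4: out.append((u,300+col[0]-.5)); 
    if len(col)>4 and 275<u<380: 
        k=np.nonzero(np.diff(col)>1)[0]; e=col[k[0]] if len(k) else col[-1]; inn.append((u,300+e+.5))
print(out[::6],inn[::6])
def f(s):
    q=plane(out,K,E,s[2])-s[:2]; q2=plane(inn,K,E,s[2])-s[:2]
    return np.r_[np.linalg.norm(q,axis=1)-.022,np.linalg.norm(q2,axis=1)-.017]
s=least_squares(f,[p[0],p[1],p[2]+.03],loss="soft_l1",f_scale=.0005); top=s.x
print("top rim rel tcp (mm, world)",(top-p)*1e3,"rms mm",np.sqrt(np.mean(s.fun**2))*1e3)
# lower end: far edge points
c=max(blobs(im,*PURPLE,100),key=len); low=c[(c[:,1]<245)]; print(len(low),low.min(0),low.max(0))
zb=top[2]-.11; X=plane(low,K,E,zb)
g=least_squares(lambda s:np.linalg.norm(X-s,axis=1)-.022,top[:2],loss="soft_l1",f_scale=.0005)
print("bottom rel tcp",(g.x-p[:2])*1e3,"rms",np.sqrt(np.mean(g.fun**2))*1e3)
for n in("top","scene"):
    i2,K2,E2=grab(n)
    for c in blobs(i2,*PURPLE,150):
        q,w=rim(c,K2,E2,top[2])
        if np.linalg.norm(q-p[:2])<.05: print(n,"rim",(q-p[:2])*1e3,w)
E
```

```text
[(258, np.float64(359.5)), (282, np.float64(332.5)), (306, np.float64(321.5)), (330, np.float64(319.5)), (354, np.float64(323.5)), (378, np.float64(336.5))] [(278, np.float64(356.5)), (302, np.float64(339.5)), (326, np.float64(333.5)), (350, np.float64(337.5)), (374, np.float64(351.5))]
top rim rel tcp (mm, world) [-7.37779071 -2.28791448 25.66039767] rms mm 0.2993221762539714
152 [294 225] [358 244]
bottom rel tcp [-7.55118119 -2.1956084 ] rms 1.509153736530494
scene rim [-11.93521703  -0.05593908] 0.041805784964062426
```

```bash
cat >> h.py <<'E'
def low(c,K,E,z,rad=.022):   # centre of the lower end at height z: near edge towards the camera's nadir
    X=plane(c,K,E,z); n=E[:2,3]; q=X.mean(0)
    for _ in range(5):
        d=(q-n)/np.linalg.norm(q-n); t=np.array([-d[1],d[0]]); s=X@d; near=s.min()
        l=(X@t)[s<near+.02]; q=d*(near+rad)+t*(l.max()+l.min())/2
    return q,np.ptp(l)
E
python3 - <<'E'
from h import *
p=r.get_obs()["tcp_pos"]; print(p)
for n in("top","scene"):
    im,K,E=grab(n)
    for c in blobs(im,*PURPLE,60):
        for h in (.077,.084):
            q,w=low(c,K,E,p[2]-h)
            if np.linalg.norm(q-p[:2])<.06: print(n,h,"low",(q-p[:2])*1e3,w,c.min(0),c.max(0))
    cr=im[215:335,140:280] if n=="top" else im[110:230,370:510]
    cv2.imwrite(f"pics/g_{n}.png",cv2.resize(cr,None,fx=2.8,fy=2.8,interpolation=cv2.INTER_CUBIC)[:,:,::-1])
cv2.imwrite("pics/g.png",np.hstack([cv2.imread("pics/g_top.png"),cv2.imread("pics/g_scene.png")]))
E
```

```text
[0.4363295  0.17686499 0.26030717]
top 0.077 low [-15.54744929   5.29133695] 0.01665605939837711 [182 303] [205 312]
top 0.084 low [-15.46079406   6.73617329] 0.016803162972767183 [182 303] [205 312]
scene 0.077 low [-6.88908995  0.10802476] 0.0378641085493894 [437 123] [474 185]
scene 0.084 low [-13.92126034   0.98977138] 0.03831437786162256 [437 123] [474 185]
```

View pics/g.png

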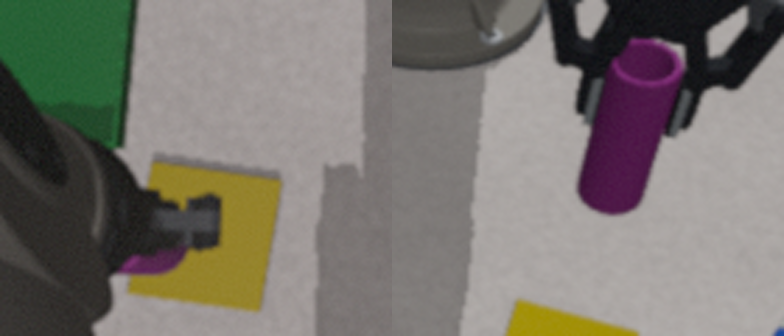

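The left crop (top camera) mostly shows the arm, with a bit of sleeve at (150,262). The right crop (scene camera) shows the sleeve hanging straight in the jaws, rim at (645,60) and lower end at (612,205). The axis is parallel to the tool and about 4–5 mm toward tool -x. Next I compute the pre-insertion pose.

```bash
cat >> h.py <<'E'
yaw=np.radians(13.4); ex=np.array([np.cos(yaw),np.sin(yaw),0]); FOOT=np.array([.6415,-.0285,.085]); AX=-.5*ex+np.array([0,0,np.sqrt(.75)])
RT=(R.from_euler("z",yaw)*R.from_euler("y",-np.pi/6)*R.from_matrix(np.diag([1.,-1,-1])))
def tgt(s,sx=-.0045,L=.077): return FOOT+(s+L)*AX-sx*RT.as_matrix()[:,0]
E
python3 - <<'E'
from h import *
o=r.get_obs(); p=o["tcp_pos"]; R0=R.from_rotvec(o["orientation"])
for s in (.13,.11,.08,0): print(s,tgt(s).round(4),((tgt(s)-p)/.6).round(4))
print(((RT*R0.inv()).as_rotvec()/np.pi).round(4),o["clock"],"axis step /10mm units",(AX*.01/.6).round(5))
E
```

```text
0.13 [ 0.5446 -0.0516  0.2665] [ 0.1804 -0.381   0.0108]
0.11 [ 0.5543 -0.0493  0.2492] [ 0.1966 -0.3772 -0.0181]
0.08 [ 0.5689 -0.0458  0.2232] [ 0.221  -0.3714 -0.0614]
0 [ 0.6078 -0.0365  0.1539] [ 0.2858 -0.3559 -0.1769]
[ 0.0204 -0.1667  0.0711] 5.8 axis step /10mm units [-0.00811 -0.00193  0.01443]
```

>>> step_arm([
  [0.08,-0.19,0.03,0.01,-0.0834,0.0355],
  [0.08,-0.19,0.03,0.01,-0.0834,0.0355],
  [0.08,-0.19,0.03,0.01,-0.0834,0.0355],
  [0.08,-0.19,0.03,0.01,-0.0834,0.0355],
  [0.08,-0.19,0.03,0.01,-0.0834,0.0355],
])

```text
clock: 6.22
tcp_pos: [0.4849, 0.0608, 0.2785]
orientation: [-3.081, -0.173, -0.403]
contact_force: [-0.7, 0.8, -1.0]
grip_width: 0.0434
gripper_force: 51.5
```

>>> step_arm([
  [0.1,-0.19,-0.02,0.01,-0.0834,0.0355],
  [0.1,-0.19,-0.02,0.01,-0.0834,0.0355],
  [0.1,-0.19,-0.02,0.01,-0.0834,0.0355],
  [0.1,-0.19,-0.02,0.01,-0.0834,0.0355],
  [0.1,-0.19,-0.02,0.01,-0.0834,0.0355],
])

```text
clock: 6.63
tcp_pos: [0.546, -0.0561, 0.2656]
orientation: [-2.959, -0.34, -0.797]
contact_force: [-0.2, -0.3, -1.0]
grip_width: 0.0435
gripper_force: 51.5
```

>>> step_arm([
  [0,0,0,0,0,0],
  [0,0,0,0,0,0],
  [0,0,0,0,0,0],
])

```text
clock: 6.88
tcp_pos: [0.5451, -0.0482, 0.267]
orientation: [-2.954, -0.351, -0.794]
contact_force: [0.6, -0.2, -0.6]
grip_width: 0.0434
gripper_force: 51.5
```

```bash
python3 - <<'E'
from h import *
im,K,E=grab("scene"); wi,WK,WE=grab("wrist"); o=r.get_obs(); p=o["tcp_pos"]; R0=R.from_rotvec(o["orientation"])
print(p.round(4),o["clock"],"err",((RT*R0.inv()).as_rotvec()/np.pi).round(4),((tgt(.13)-p)/.6).round(4),o["contact_force"].round(1),o["joints"].round(2))
a=cv2.resize(im[145:325,245:385],None,fx=3,fy=3,interpolation=cv2.INTER_CUBIC); b=wi[60:460,160:480]
b=cv2.resize(b,(376,540)); cv2.imwrite("pics/pre.png",np.hstack([a,b])[:,:,::-1]); cv2.imwrite("pics/pre_scene.png",im[:,:,::-1]); cv2.imwrite("pics/pre_w.png",wi[:,:,::-1])
bot=p-.077*AX+(-.0045)*RT.as_matrix()[:,0]
for n,P in (("bot",bot),("tip",FOOT+.08*AX),("foot",FOOT)): print(n,P.round(4),"scene",proj(P,K,E).round(1),"wrist",proj(P,WK,WE).round(1))
E
```

```text
[ 0.5452 -0.0486  0.2675] 6.9833 err [-0.0003  0.0008 -0.0009] [-0.001  -0.005  -0.0016] [-0.8 -0.1 -0.9] [ 0.41  0.07 -0.36  2.17 -0.3   0.42 -1.03]
bot [ 0.5788 -0.0406  0.1985] scene [[314.5 210.7]] wrist [[324.1 262.3]]
tip [ 0.6026 -0.0378  0.1543] scene [[313.3 237.1]] wrist [[328.8 240.1]]
foot [ 0.6415 -0.0285  0.085 ] scene [[314.  276.9]] wrist [[328.6 215. ]]
```

View pics/pre.png

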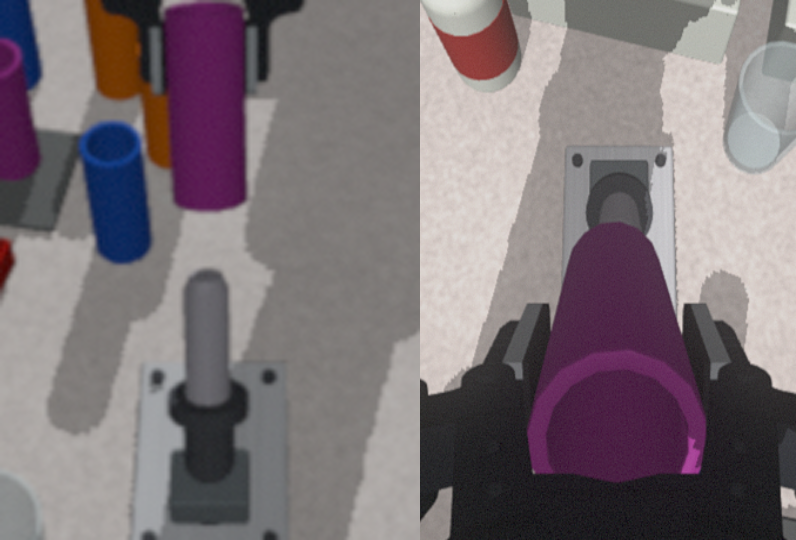

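Pre-insertion: in the scene crop the sleeve's lower end is at px (314.7,214) and the pin tip at (314,237), both matching the predictions apart from a TCP error of about 3 mm in y. The wrist crop shows the collar where predicted. I correct that and approach the tip.

>>> step_arm([
  [0.01,-0.003,-0.02,0,0,0],
  [0.02,0,-0.04,0,0,0],
  [0.03,0.002,-0.06,0,0,0],
  [0.0355,0.004,-0.0665,0,0,0],
  [0.0355,0.004,-0.0665,0,0,0],
])

```text
clock: 7.4
tcp_pos: [0.5664, -0.0467, 0.2267]
orientation: [-2.955, -0.35, -0.794]
contact_force: [0.1, 1.3, -1.1]
grip_width: 0.0437
gripper_force: 51.5
```

```bash
cat > st.py <<'E'
from h import *
o=r.get_obs(); p=o["tcp_pos"]; D=RT.as_matrix(); d=p-tgt(0); f=np.array(o["contact_force"])
print("s mm",round(d@AX*1e3,1),"lat x,y mm",(d@D[:,:2]*1e3).round(1),"F tool",(D.T@f).round(1),"M",np.round(o["moment"],2),"rot err",((RT*R.from_rotvec(o["orientation"]).inv()).as_rotvec()/np.pi).round(4),"t",o["clock"],"w",round(o["grip_width"],4))
E
python3 st.py
```

```text
s mm 84.3 lat x,y mm [-0.5  0.3] F tool [-0.2 -1.3  1.2] M [-0.13  0.63 -0.06] rot err [-0.0004  0.0004 -0.0006] t 7.4 w 0.0437
```

Aligned. Now 20 mm down the axis, gently.

>>> step_arm([
  [0.004,0.001,-0.007,0,0,0],
  [0.008,0.002,-0.0145,0,0,0],
  [0.012,0.003,-0.0215,0,0,0],
  [0.016,0.004,-0.029,0,0,0],
  [0.016,0.004,-0.029,0,0,0],
])

```text
clock: 7.82
tcp_pos: [0.5762, -0.0455, 0.2094]
orientation: [-2.956, -0.347, -0.795]
contact_force: [-0.2, 0.2, -1.7]
grip_width: 0.0438
gripper_force: 51.5
```

```bash
python3 st.py
```

```text
s mm 64.5 lat x,y mm [-0.8  1.4] F tool [-0.9 -0.2  1.4] M [-0.15  0.67  0.04] rot err [-0.0003  0.0007 -0.    ] t 7.8167 w 0.0438
```

>>> step_arm([
  [0.004,0.001,-0.007,0,0,0],
  [0.008,0.001,-0.0145,0,0,0],
  [0.012,0.002,-0.0215,0,0,0],
  [0.0155,0.002,-0.0275,0,0,0],
  [0.0155,0.002,-0.0275,0,0,0],
])

```text
clock: 8.23
tcp_pos: [0.5854, -0.0443, 0.1927]
orientation: [-2.956, -0.347, -0.795]
contact_force: [-0.3, -0.3, -1.3]
grip_width: 0.0436
gripper_force: 51.6
```

```bash
python3 st.py
```

```text
s mm 45.4 lat x,y mm [-1.1  2.4] F tool [-1.   0.2  0.9] M [-0.11  0.62 -0.01] rot err [-0.0003  0.0006 -0.    ] t 8.2333 w 0.0436
```

>>> step_arm([
  [0.002,0.0005,-0.0036,0,0,0],
  [0.004,0.001,-0.007,0,0,0],
  [0.006,0.001,-0.0108,0,0,0],
  [0.008,0.001,-0.0145,0,0,0],
  [0.008,0.001,-0.0145,0,0,0],
])

```text
clock: 8.65
tcp_pos: [0.5901, -0.0434, 0.1844]
orientation: [-2.955, -0.348, -0.795]
contact_force: [-0.0, 1.9, -2.7]
grip_width: 0.0439
gripper_force: 51.7
```

```bash
python3 st.py
```

```text
s mm 35.9 lat x,y mm [-1.1  2.5] F tool [-1.  -1.8  2.6] M [0.32 0.86 0.27] rot err [-0.0003  0.0007 -0.0002] t 8.65 w 0.0439
```

>>> step_arm([
  [0.004,0.005,-0.009,0,0,0],
  [0.009,0.007,-0.018,0,0,0],
  [0.014,0.008,-0.027,0,0,0],
  [0.019,0.009,-0.036,0,0,0],
  [0.0235,0.0098,-0.0433,0,0,0],
])

```text
clock: 9.07
tcp_pos: [0.6047, -0.0384, 0.1586]
orientation: [-2.956, -0.347, -0.793]
contact_force: [0.6, 0.2, -0.3]
grip_width: 0.0436
gripper_force: 51.6
```

```bash
python3 st.py
```

```text
s mm 5.8 lat x,y mm [-0.7  1.1] F tool [ 0.4 -0.1  0.5] M [-0.15  0.56 -0.02] rot err [-0.0002  0.0002  0.    ] t 9.0667 w 0.0436
```

Past the 40 mm stop with no resistance. Now I ease down onto the collar until the force rises.

>>> step_arm([
  [0.001,0.001,-0.0022,0,0,0],
  [0.0025,0.001,-0.0043,0,0,0],
  [0.0025,0.001,-0.0043,0,0,0],
])

```text
clock: 9.32
tcp_pos: [0.6063, -0.0375, 0.1564]
orientation: [-2.957, -0.347, -0.794]
contact_force: [0.6, 0.2, -1.3]
grip_width: 0.0432
gripper_force: 51.6
```

>>> step_arm([
  [0.001,0,-0.0015,0,0,0],
  [0.0016,0.0004,-0.003,0,0,0],
  [0.0016,0.0004,-0.003,0,0,0],
])

```text
clock: 9.57
tcp_pos: [0.6072, -0.0374, 0.155]
orientation: [-2.956, -0.347, -0.795]
contact_force: [-0.0, 0.1, -1.1]
grip_width: 0.0433
gripper_force: 51.5
```

```bash
python3 st.py
```

```text
s mm 1.4 lat x,y mm [-0.2  0.8] F tool [-0.6 -0.1  0.9] M [-0.16  0.63  0.01] rot err [-0.0001  0.0005  0.    ] t 9.5667 w 0.0433
```

>>> step_arm([
  [0.0008,0.0002,-0.0014,0,0,0],
  [0.0016,0.0004,-0.003,0,0,0],
  [0.0016,0.0004,-0.003,0,0,0],
])

```text
clock: 9.82
tcp_pos: [0.6076, -0.0373, 0.1549]
orientation: [-2.956, -0.347, -0.796]
contact_force: [-13.1, -0.9, 19.2]
grip_width: 0.0434
gripper_force: 53.0
```

>>> step_arm([
  [0.0008,0.0002,-0.0014,0,0,0],
  [0.0016,0.0004,-0.003,0,0,0],
  [0.0016,0.0004,-0.003,0,0,0],
])

```text
clock: 10.07
tcp_pos: [0.6078, -0.0366, 0.1544]
orientation: [-2.954, -0.348, -0.796]
contact_force: [-29.9, -1.1, 38.1]
grip_width: 0.0433
gripper_force: 54.1
```

```bash
python3 st.py
```

```text
s mm 0.4 lat x,y mm [0.1 0.1] F tool [ -6.3  -5.9 -47.6] M [0.57 2.22 0.67] rot err [-0.0006  0.0009 -0.0004] t 10.0667 w 0.0433
```

It hit a hard stop at s ≈ 0–1 mm, so the sleeve is fully home on the collar and belongs in the green tray. Pulling off along the axis.

>>> step_arm([
  [-0.004,-0.001,0.007,0,0,0],
  [-0.012,-0.003,0.0215,0,0,0],
  [-0.024,-0.006,0.043,0,0,0],
  [-0.04,-0.01,0.072,0,0,0],
  [-0.0565,-0.0135,0.101,0,0,0],
])

```text
clock: 10.48
tcp_pos: [0.5744, -0.0454, 0.2127]
orientation: [-2.957, -0.347, -0.793]
contact_force: [0.0, 0.7, -0.6]
grip_width: 0.0435
gripper_force: 51.3
```

```bash
python3 st.py
```

```text
s mm 68.2 lat x,y mm [-0.6  0.9] F tool [-0.1 -0.7  0.6] M [-0.09  0.6   0.02] rot err [-0.0001  0.0002  0.0001] t 10.4833 w 0.0435
```

>>> step_arm([
  [-0.0162,-0.004,0.029,0,0,0],
  [-0.0324,-0.008,0.058,0,0,0],
  [-0.0405,-0.01,0.072,0,0,0],
  [-0.0405,-0.01,0.1,0,0,0],
  [-0.0405,-0.01,0.1,0,0,0],
])

```text
clock: 10.9
tcp_pos: [0.5521, -0.0514, 0.2756]
orientation: [-2.955, -0.347, -0.803]
contact_force: [0.2, -1.0, -0.4]
grip_width: 0.0434
gripper_force: 51.3
```

```bash
python3 st.py; python3 - <<'E'
from h import *
o=r.get_obs(); p=o["tcp_pos"]; print(p, (np.array([.557+.0045,.2965,.25])-p)/.6)
R1=R.from_matrix(np.diag([1.,-1,-1])); print((R1*R.from_rotvec(o["orientation"]).inv()).as_rotvec()/np.pi)
# near half of green tray, both cameras
for n in("top","scene"):
    im,K,E=grab(n); c=max(blobs(im,(50,100,30),(75,255,255),1200),key=len); m,s,a=cv2.minAreaRect((plane(c,K,E,.026)*1000).astype(np.float32)); print(n,np.round(m),np.round(s),a)
    for c in blobs(im,*PURPLE):
        q,w=rim(c,K,E,.114)
        if .55<q[0]<.7 and q[1]>.25: print("passed",q.round(4))
E
```

```text
s mm 134.1 lat x,y mm [10.9  1.6] F tool [-0.2  1.   0.4] M [-0.15  0.58  0.  ] rot err [-0.      0.0022  0.0002] t 10.9 w 0.0434
[ 0.55213954 -0.0514057   0.27555047] [ 0.01560077  0.57984283 -0.04258411]
[-0.01922735  0.16809907 -0.07262176]
top [600. 294.] [108. 188.] 88.1375961303711
passed [0.6412 0.2955]
scene [608. 296.] [111. 198.] 88.473388671875
passed [0.6444 0.2948]
```

The sleeve is off the pin, with the tray centre at (0.602,0.295) and the near half at (0.557,0.296). Moving over the green tray's near half and straightening up.

>>> step_arm([
  [0.008,0.29,0,-0.0096,0.084,-0.0363],
  [0.008,0.29,0,-0.0096,0.084,-0.0363],
  [0.008,0.29,0,-0.0096,0.084,-0.0363],
  [0.008,0.29,0,-0.0096,0.084,-0.0363],
  [0.008,0.29,0,-0.0096,0.084,-0.0363],
])

```text
clock: 11.42
tcp_pos: [0.5567, 0.1128, 0.2715]
orientation: [-3.08, -0.173, -0.399]
contact_force: [1.1, 0.9, -1.4]
grip_width: 0.0435
gripper_force: 51.3
```

>>> step_arm([
  [0.008,0.29,-0.05,-0.0096,0.084,-0.0363],
  [0.008,0.29,-0.05,-0.0096,0.084,-0.0363],
  [0.008,0.29,-0.05,-0.0096,0.084,-0.0363],
  [0.008,0.29,-0.05,-0.0096,0.084,-0.0363],
  [0.008,0.29,-0.05,-0.0096,0.084,-0.0363],
])

```text
clock: 11.83
tcp_pos: [0.5574, 0.2937, 0.2381]
orientation: [-3.136, -0.014, 0.016]
contact_force: [-1.3, 1.5, -0.8]
grip_width: 0.0435
gripper_force: 51.3
```

>>> step_arm([
  [0,0,-0.05,0,0,0],
  [0,0,-0.05,0,0,0],
  [0,0,-0.05,0,0,0],
])

```text
clock: 12.08
tcp_pos: [0.5585, 0.2833, 0.2092]
orientation: [3.14, -0.0, -0.016]
contact_force: [0.3, -0.3, -0.9]
grip_width: 0.0431
gripper_force: 51.4
```

```bash
python3 - <<'E'
from h import *
o=r.get_obs(); p=o["tcp_pos"]; R1=R.from_matrix(np.diag([1.,-1,-1])); print(p.round(4),o["clock"],(R1*R.from_rotvec(o["orientation"]).inv()).as_rotvec()/np.pi, (np.array([.5605,.296,.1])-p)/.6)
for n in("top","scene"):
    im,K,E=grab(n)
    for c in blobs(im,*PURPLE,60):
        q,w=low(c,K,E,p[2]-.077); q2,_=rim(c,K,E,p[2]+.033)
        if np.linalg.norm(q-p[:2])<.06: print(n,"low",q.round(4),w,"rim",q2.round(4),c.min(0),c.max(0))
E
```

```text
[0.5585 0.2833 0.2092] 12.0833 [ 3.92392789e-04 -3.24244604e-03  2.27895387e-05] [ 0.00338184  0.02114831 -0.1819856 ]
top low [0.5541 0.2861] 0.03777744858116111 rim [0.5407 0.2763] [115 225] [158 244]
scene low [0.551 0.284] 0.03974879322223063 rim [0.5611 0.2844] [486 213] [533 266]
```

>>> step_arm([
  [0.006,0.02,-0.05,0,-0.003,0],
  [0.006,0.02,-0.1,0,-0.003,0],
  [0.006,0.02,-0.14,0,-0.003,0],
  [0.006,0.02,-0.17,0,-0.003,0],
  [0.006,0.02,-0.19,0,-0.003,0],
])

```text
clock: 12.6
tcp_pos: [0.5637, 0.2956, 0.0975]
orientation: [-3.14, 0.002, -0.007]
contact_force: [-0.8, -0.1, -1.2]
grip_width: 0.0434
gripper_force: 51.3
```

>>> step_arm([
  [0,0,-0.01,0,0,0],
  [0,0,-0.018,0,0,0],
  [0,0,-0.018,0,0,0],
])

```text
clock: 12.85
tcp_pos: [0.5641, 0.2965, 0.0878]
orientation: [-3.139, 0.001, -0.008]
contact_force: [0.4, -0.3, -1.2]
grip_width: 0.0438
gripper_force: 51.4
```

```bash
python3 - <<'E'
from h import *
o=r.get_obs(); p=o["tcp_pos"]; R1=R.from_matrix(np.diag([1.,-1,-1])); print(p.round(4),o["clock"],((R1*R.from_rotvec(o["orientation"]).inv()).as_rotvec()/np.pi).round(4),o["contact_force"])
for n in("top","scene"):
    im,K,E=grab(n)
    for c in blobs(im,*PURPLE,60):
        q,w=low(c,K,E,p[2]-.077)
        if np.linalg.norm(q-p[:2])<.06: print(n,"low",q.round(4),w,c.min(0),c.max(0))
E
```

```text
[0.5641 0.2965 0.0878] 12.85 [-0.0007  0.0017  0.0002] [ 0.39866427 -0.31150056 -1.21969336]
top low [0.5588 0.3013] 0.03285446807042297 [136 236] [169 250]
```

>>> step_arm([
  [0,0,-0.005,0,0,0],
  [0,0,-0.01,0,0,0],
  [0,0,-0.01,0,0,0],
])

```text
clock: 13.2
tcp_pos: [0.5635, 0.2966, 0.0813]
orientation: [-3.14, 0.0, -0.008]
contact_force: [-0.6, -0.1, -0.6]
grip_width: 0.0432
gripper_force: 51.4
```

>>> step_arm([
  [0,0,-0.002,0,0,0],
  [0,0,-0.003,0,0,0],
  [0,0,-0.003,0,0,0],
])

```text
clock: 13.45
tcp_pos: [0.5639, 0.2968, 0.0808]
orientation: [-3.139, 0.0, -0.008]
contact_force: [-2.6, -1.0, 6.9]
grip_width: 0.0436
gripper_force: 51.9
```

>>> step_arm([
  [0,0,0.0015,0,0,0],
  [0,0,0.0015,0,0,0],
])

```text
clock: 13.62
tcp_pos: [0.5638, 0.2968, 0.0808]
orientation: [-3.139, 0.0, -0.008]
contact_force: [-0.5, -0.3, 2.3]
grip_width: 0.0433
gripper_force: 51.6
```

>>> step_arm([
  [0,0,0,0,0,0],
  [0,0,0,0,0,0],
  [0,0,0,0,0,0],
  [0,0,0,0,0,0],
  [0,0,0,0,0,0],
], jaw=0)

```text
clock: 14.03
tcp_pos: [0.5636, 0.2966, 0.0804]
orientation: [-3.14, 0.0, -0.007]
contact_force: [0.3, -0.2, 0.7]
grip_width: 0.0855
gripper_force: 0.0
```

>>> step_arm([
  [0,0,0,0,0,0],
  [0,0,0,0,0,0],
  [0,0,0,0,0,0],
  [0,0,0,0,0,0],
])

```text
clock: 14.37
tcp_pos: [0.5636, 0.2966, 0.0805]
orientation: [-3.14, 0.0, -0.008]
contact_force: [0.3, -1.0, 0.1]
grip_width: 0.0855
gripper_force: 0.0
```

Released. I retreat straight up, then back and aside for a clear view.

>>> step_arm([
  [0,0,0.04,0,0,0],
  [0,0,0.1,0,0,0],
  [0,0,0.17,0,0,0],
  [0,0,0.24,0,0,0],
  [0,0,0.3,0,0,0],
])

```text
clock: 14.78
tcp_pos: [0.5637, 0.2966, 0.2633]
orientation: [-3.139, 0.0, -0.009]
contact_force: [0.7, 0.9, -0.6]
grip_width: 0.0855
gripper_force: 0.0
```

>>> step_arm([
  [-0.08,-0.3,0.03,0,0,0],
  [-0.08,-0.3,0.03,0,0,0],
  [-0.08,-0.3,0.03,0,0,0],
  [-0.08,-0.3,0.03,0,0,0],
  [-0.08,-0.3,0.03,0,0,0],
])

```text
clock: 15.2
tcp_pos: [0.5145, 0.1109, 0.2791]
orientation: [-3.141, 0.009, -0.008]
contact_force: [0.4, -0.3, 0.3]
grip_width: 0.0855
gripper_force: 0.0
```

>>> step_arm([
  [0,0,0,0,0,0],
  [0,0,0,0,0,0],
  [0,0,0,0,0,0],
])

```text
clock: 15.45
tcp_pos: [0.5157, 0.1176, 0.2786]
orientation: [-3.139, -0.001, -0.008]
contact_force: [0.2, 0.3, 0.2]
grip_width: 0.0851
gripper_force: 0.0
```

```bash
python3 - <<'E'
from h import *
o=r.get_obs(); print(o["clock"],o["tcp_pos"],o["qvel"].round(2))
for n in("top","scene"):
    im,K,E=grab(n,"end_"+n)
    for c in blobs(im,*PURPLE,60):
        q,w=rim(c,K,E,.114); l,w2=low(c,K,E,.004)
        if q[0]<.75: print(n,"rim",q.round(4),round(w,4),"low",l.round(4),c.min(0),c.max(0))
E
```

```text
15.45 [0.51569937 0.11761532 0.27862592] [-0.02  0.01 -0.01 -0.01 -0.    0.    0.  ]
top rim [ 0.4203 -0.2439] 0.0429 low [ 0.4203 -0.2501] [407 301] [440 324]
top rim [ 0.6459 -0.2687] 0.0433 low [ 0.6479 -0.2714] [416 186] [450 218]
scene rim [0.5631 0.295 ] 0.0407 low [0.6406 0.2962] [472 258] [513 344]
scene rim [ 0.6494 -0.2688] 0.0411 low [ 0.6464 -0.2726] [177 237] [211 285]
scene rim [ 0.4204 -0.247 ] 0.0409 low [ 0.4183 -0.2502] [233 158] [257 204]
```

>>> step_arm([
  [0,-0.3,0.03,0,0,0],
  [0,-0.3,0.03,0,0,0],
  [0,-0.3,0.03,0,0,0],
  [0,-0.3,0.03,0,0,0],
  [0,-0.3,0.03,0,0,0],
])

```text
clock: 15.97
tcp_pos: [0.5157, -0.0692, 0.297]
orientation: [3.141, -0.009, 0.009]
contact_force: [0.6, -0.5, -0.4]
grip_width: 0.0853
gripper_force: 0.0
```

>>> step_arm([
  [0,0,0,0,0,0],
  [0,0,0,0,0,0],
  [0,0,0,0,0,0],
])

```text
clock: 16.22
tcp_pos: [0.516, -0.0612, 0.2961]
orientation: [-3.139, -0.005, -0.007]
contact_force: [-0.4, 1.0, 0.4]
grip_width: 0.0855
gripper_force: 0.0
```

```bash
python3 - <<'E'
from h import *
im,K,E=grab("top","end2")
for c in blobs(im,*PURPLE,60):
    q,w=rim(c,K,E,.114); l,_=low(c,K,E,.004)
    if q[0]<.75: print("rim",q.round(4),round(w,4),"low",l.round(4),c.min(0),c.max(0))
print(r.get_obs()["clock"],r.get_obs()["contact_force"])
E
```

```text
rim [0.5595 0.2957] 0.0404 low [0.5606 0.3005] [134 222] [170 250]
rim [0.6412 0.2955] 0.0418 low [0.6445 0.299 ] [138 180] [173 212]
16.2667 [-0.23642789  0.57102971  0.13596191]
```

The sleeve stands upright at (0.560,0.296) in the near half of the green tray, and the earlier sleeve there hasn't moved. Handing in.

```bash
python3 -c "
from bench import r
print(r.hand_in())"
```

```text
the job is handed in; nothing more can be done
None
```

The sleeve from the yellow mat went fully home on the collar, so I pulled it off, stood it upright in the near half of the green tray and handed the job in at about 16 s; pushing it home read about 48 N at the wrist, through the held sleeve.

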